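# Check eared reference plates on a comparator and clip them into their carrier

## Task

Lay the white master block flat on the comparator's anvil with its end under the plunger and, with it there, press the green zero key; then put the master back in its wooden cradle. Check each eared plate that is on the bench in the order red, yellow, blue: slide its ear in under the plunger so that it lies flat on the anvil for a second, then push its ears down between the spring clips of the bay of its own colour until it lies flat and fully home. Press the zero key only with something under the plunger, keep the gripper off the plunger, leave the brass weight and the pressure gauge where they are, and leave the comparator empty.

Things in the scene. Friction and masses are not known exactly. Their poses are not given: they have to be found in the camera images.
- red_grip (a point): centre of the red grip rib of a steel plate, 34 mm above its flat underside. Plate 90 (x) by 50 (y) mm, 10 mm thick, 0.3 to 0.45 kg, with an ear 20 mm wide at each end, 130 mm long over the ears; rib along x on its middle, 50 mm long, 16 mm wide, from 10 to 54 mm above the underside. x along plate and ears, z up; a half turn makes no difference. May be absent
- yellow_grip (a point): centre of the yellow grip rib of a steel plate, 34 mm above its flat underside. Plate 90 (x) by 50 (y) mm, 10 mm thick, 0.3 to 0.45 kg, with an ear 20 mm wide at each end, 130 mm long over the ears; rib along x on its middle, 50 mm long, 16 mm wide, from 10 to 54 mm above the underside. x along plate and ears, z up; a half turn makes no difference. May be absent
- blue_grip (a point): centre of the blue grip rib of a steel plate, 34 mm above its flat underside. Plate 90 (x) by 50 (y) mm, 10 mm thick, 0.3 to 0.45 kg, with an ear 20 mm wide at each end, 130 mm long over the ears; rib along x on its middle, 50 mm long, 16 mm wide, from 10 to 54 mm above the underside. x along plate and ears, z up; a half turn makes no difference. May be absent
- bay_red (a point): where the centre of the red plate's rib lies when that plate is fully seated flat in the bay marked red at both ends of the black carrier; 46 mm above the table. Axes of the carrier: x along the bay from slot to slot, z up
- bay_yellow (a point): where the centre of the yellow plate's rib lies when that plate is fully seated flat in the bay marked yellow at both ends of the black carrier; 46 mm above the table. Axes of the carrier: x along the bay from slot to slot, z up
- bay_blue (a point): where the centre of the blue plate's rib lies when that plate is fully seated flat in the bay marked blue at both ends of the black carrier; 46 mm above the table. Axes of the carrier: x along the bay from slot to slot, z up
- carrier: fixed black carrier 170 (x) by 245 (y) mm, origin under its centre, floor 12 mm above the table; three bays 80 mm apart in y. At each end of a bay two posts (51 to 70 mm from its centre, 28 mm high above the floor) form a slot 24 mm wide with a flared open top, lined on both sides with spring clips
- clip_mouth (a point): top of the clips of one slot (yellow bay, +x end), 23 mm above the carrier's floor. Clips are sprung brass leaves that narrow to 17.6 mm at 7 mm above the floor. The 20 mm ears go straight down between them: laid in, a plate stops some 10 to 15 mm high; a push of about 10 to 15 N takes it down flat on the floor, where the clips hold it by friction
- master_grip (a point): centre of the black grip rib of the white ceramic master block, 34 mm above its flat underside. Block 130 (x) by 40 (y) by 10 mm, 0.3 kg, with the same rib as the plates (50 by 16 mm, from 10 to 54 mm above the underside), no ears. x along the block, z up
- cradle_seat (a point): where the centre of the master's rib lies when the block is in the middle of its cradle, a fixed shallow wooden tray, inside 152 (x) by 62 (y) mm, floor 5 mm and rim 14 mm above the table; this point is 39 mm above the table. x along the tray
- gauge_seat (a point): point on the comparator where the centre of a part's rib lies when the part lies flat on the anvil with its end under the plunger: on the middle line, 54 mm above the table, 57 mm before the plunger. x from here towards the plunger, y to the left, z up. Lay a part on the anvil some 38 mm back (-x), then slide it along +x: its end pushes in under the round tip and lifts it
- comparator: fixed comparator stand, origin on the table under the gauge seat, same axes. Anvil top 20 mm above the table, 90 mm wide, from x = -70 to 160 mm. Above the plunger a barrel (radius 11 mm, 62 to 104 mm above the table) and an arm; column and dial, up to 0.16 m high, stand at x = 100 mm and beyond
- plunger_tip (a point): lowest point of the plunger's brass ball tip (radius 12 mm), 57 mm along x from the gauge seat; with nothing under it, it hangs 8 mm above the anvil
- plunger (a joint): lift of the sprung comparator plunger in m: 0 with nothing under it, about 0.002 with a 10 mm thick part lying under it, pressed with about 2 N; stop at 0.010
- zero_top (a point): centre of the top of the green round zero key (radius 14 mm) on the left side of the comparator stand, 38 mm above the table when not pressed; it is pushed straight down
- zero (a joint): travel of the zero key in m: 0 up, 0.006 fully down; about 1.5 N to start, 5 N at full travel; it counts as pressed beyond 0.004
- weight_mid (a point): brass weight, radius 34 mm, 48 mm high, point half-way up; a bystander, not to be disturbed
- gauge_mid (a point): steel pressure gauge lying on its back, radius 40 mm, 30 mm high, with a brass stem 45 mm long towards its -x, point at the middle of the body; a bystander, not to be disturbed
Things that resemble listed ones, but are neither listed nor needed, are in the scene too. Leave any orange or pink look-alike of the part that bears master_grip alone.

How it is judged (in metres and radians):
On the way, in this order (a step that is already met when the one before it is completed fails the run):
1. the master block lies flat with the plunger resting on it (contact force between master and plunger above 0.5 N and angle between master_grip's own z axis and vertical below 0.06 rad and z of master_grip in the frame of gauge_seat between -0.004 and 0.004 m), for 0.3 s.
2. the zero key is pressed with the master under the plunger (value of joint zero above 0.004 m and contact force between master and plunger above 0.5 N), for 0.05 s.
3. the red plate lies flat on the anvil with the plunger resting on it (contact force between red and plunger above 0.5 N and angle between red_grip's own z axis and vertical below 0.06 rad and z of red_grip in the frame of gauge_seat between -0.004 and 0.004 m), for 0.4 s.
4. the yellow plate lies flat on the anvil with the plunger resting on it (contact force between yellow and plunger above 0.5 N and angle between yellow_grip's own z axis and vertical below 0.06 rad and z of yellow_grip in the frame of gauge_seat between -0.004 and 0.004 m), for 0.4 s.
5. the blue plate lies flat on the anvil with the plunger resting on it (contact force between blue and plunger above 0.5 N and angle between blue_grip's own z axis and vertical below 0.06 rad and z of blue_grip in the frame of gauge_seat between -0.004 and 0.004 m), for 0.4 s.
At the end, for the whole second after the job is handed in: Every plate present is at rest in the bay of its colour, its rib within 8 mm along, 4 mm across and 2.5 mm in height of the seated place, tilted under 0.05 rad; the master lies flat in its cradle (rib within 15 mm in x and y, 4 mm in height); nothing is under the plunger (x of red_grip in the frame of bay_red between -0.008 and 0.008 m and y of red_grip in the frame of bay_red between -0.004 and 0.004 m and z of red_grip in the frame of bay_red between -0.0025 and 0.0025 m and angle between each of red_grip, yellow_grip, blue_grip's own z axis and vertical below 0.05 rad and angle between the x axis of red_grip and the x axis of bay_red, either way round below 0.1 rad and linear speed of each of red, yellow, blue below 0.02 m/s and x of yellow_grip in the frame of bay_yellow between -0.008 and 0.008 m and y of yellow_grip in the frame of bay_yellow between -0.004 and 0.004 m and z of yellow_grip in the frame of bay_yellow between -0.0025 and 0.0025 m and angle between the x axis of yellow_grip and the x axis of bay_yellow, either way round below 0.1 rad and x of blue_grip in the frame of bay_blue between -0.008 and 0.008 m and y of blue_grip in the frame of bay_blue between -0.004 and 0.004 m and z of blue_grip in the frame of bay_blue between -0.0025 and 0.0025 m and angle between the x axis of blue_grip and the x axis of bay_blue, either way round below 0.1 rad and x of master_grip in the frame of cradle_seat between -0.015 and 0.015 m and y of master_grip in the frame of cradle_seat between -0.015 and 0.015 m and z of master_grip in the frame of cradle_seat between -0.004 and 0.004 m and angle between master_grip's own z axis and vertical below 0.06 rad and value of joint plunger below 0.001 m); the robot touches nothing.
It fails at once if the brass weight is pushed aside by more than 30 mm (distance of weight_mid from where it was at the start of the episode above 0.03 m).
It fails at once if the pressure gauge is pushed aside by more than 30 mm (distance of gauge_mid from where it was at the start of the episode above 0.03 m).
It fails at once if the zero key is pressed while nothing is under the plunger (value of joint zero above 0.004 m and value of joint plunger below 0.0007 m).
It fails at once if the plunger is pressed on by the gripper (contact force between the fingers and plunger above 8 N).
Of red, yellow, blue only 2 to 3 are there at a start; the rules pass over those that are not, and their reading is None.
At some moment in a run one of red, yellow, blue may be knocked a few centimetres aside while the robot is not near it.
Once in a run the grip may slacken for a moment while it holds something.
It also fails if it takes over 210 s, if anything falls off the work surface, if the arm or the gripper's body presses on something with over 40 N, if the wrist force passes 120 N, or if a joint passes its speed limit or range.

## Robot

A 6-joint arm with a two-finger parallel gripper is mounted at the origin on the work surface. World frame = base frame: x ahead of the robot, y to its left, z up, the work surface at z = 0. Lengths are in m, angles in degrees, forces in N, time in s.
With the tool pointing down it reaches from about 0.35 to 0.875 m from the base axis. Payload 4.2 kg.
Tool frame: the origin (TCP) lies where the fingers leave the gripper's body, on its centre line; the fingertips stand 70 mm ahead of it and the grasp point (between the pads) lies 51 mm ahead of it; z points along the fingers, y is the direction in which the jaws open and shut (so a half turn about z gives the same grasp; the last joint's range is limited). The gripper opens to 87 mm and grips with 3 to 60 N. Pads are 19 mm wide; open, the fingers measure 117 mm over their backs; the gripper's body (75 mm by 190 mm) begins 51 mm behind the grasp point.
Start: joints at [91.536, 22.042, 0.453, 0, -68.411, -14.817], TCP at [0.144, 0.608, 0.292] pointing down, gripper open.
Joint ranges: [-179.83, 179.83], [-69.29, 118.12], [-61.27, 80.66], [-181.25, 117.63], [-171.15, -9.14], [-177.46, 177.46]. Speed limits (degrees/s): [159.86, 159.86, 180, 180, 180, 180].

## Interface

Orientations are given as a 3x3 rotation matrix whose columns are the frame's x, y, z axes.
In Python, from station import sense, cams, job gives the robot as it stands. The module is installed in compiled form; this text tells all that it offers.
- The arm moves only by the shell command python3 -m handwheel 'ROWS'. ROWS is JSON, a list of rows, each a list of 5 numbers: the shift along the tool's x, y, z in cm, then the turn about the tool's z in degrees, then the opening, from 0 (shut) to 1 (fully open). A call has 1 to 10 rows; each row shifts and turns the commanded pose from where the row before left it, along the tool's axes as they then stand; what a row does not reach is not made up. A row lasts 1/8 s, in which the tool goes at most 62.5 mm and 10.7 degrees, less where a joint would pass 70% of its speed; a pose out of reach is approached as far as the arm can. A call with a gripper value outside its range is refused whole. The fingers move at their own pace and stop on an object; the grip force is fixed at half the most. Time passes only in rows, so rows that do not move let the fingers close. It gives the time, the measured TCP pose, the force and the opening at its end, in the units of the state.
- sense(): the state, without advancing time (a new reading comes with each control period).
- cams.capture(name): name is "side" or "top"; returns the picture (420x560x3 uint8, red, green, blue); there is no depth.
- cams.camera_params(name): a dict with "fx", "fy", "cx", "cy" (pixels), "origin" and "rotation" of the camera in the world. Camera axes: x right, y down, z forward; pixel columns grow to the right and rows downward; lengths in m; the calibration is good to about 2 mm. A picture is of the moment at which its call begins. camera_params takes no time and is no camera call.
- job.finish_job(): hands the job in, once; it reports no verdict.
The state is a dict: "time_s": time; "joints": joint angles; "joint_velocities": joint speeds; "effort": joint torques, N m; "tcp_pos": TCP position; "ee_rot": TCP orientation; "wrist_force": force on the tool from outside, world axes, zero at the start; "moment": the same for the moment, N m; "gripper_width": opening from 0.0 (shut) to 1.0 (fully open).
Only numpy, scipy, OpenCV 4.12 (cv2) and the standard library are available. Lean on these libraries where they do the work, as an engineer would, in place of code of your own. Each camera call takes 0.05 s, during which the arm holds its last target. There are 200 camera calls.

## Working session

There is one attempt and no reset: what is moved stays moved. The work goes in short steps, Python scripts to look and compute and a shell command to move; the robot and the scene stay as the last step left them, time stands still between calls to the robot, and variables do not carry over. Pictures are saved under pics/ and viewed, about 12 in all and at most 16, crops included, and the job is handed in when it is done.

```bash
mkdir -p pics; python3 - <<'E'
from station import sense,cams
import cv2
s=sense();print(s)
for n in("top","side"):
    print(cams.camera_params(n)); im=cams.capture(n); cv2.imwrite(f"pics/{n}0.png",im[:,:,::-1])
E
```

```text
{'time_s': 0.0, 'joints': array([ 9.15361888e+01,  2.20908570e+01,  3.80022303e-01, -3.02370204e-02,
       -6.84108960e+01, -1.48170380e+01]), 'joint_velocities': array([ 0.00441395, -0.04036899, -0.07615444, -0.01225766, -0.0282157 ,
        0.06357285]), 'effort': array([ 6.76118143e-04, -3.90665102e+01,  1.87405801e+01,  4.21983048e+00,
        1.09997435e-02, -1.98203306e-04]), 'tcp_pos': array([0.1434398 , 0.60785382, 0.29115685]), 'ee_rot': array([[ 9.73210980e-01, -2.29913461e-01, -4.33580943e-04],
       [-2.29913860e-01, -9.73208637e-01, -2.13694389e-03],
       [ 6.93474486e-05,  2.17938353e-03, -9.99997623e-01]]), 'wrist_force': array([-0.40926489,  0.04877422,  0.05031723]), 'moment': array([-0.00087249, -0.02444737, -0.01110793]), 'gripper_width': 0.9957654410541243}
{'fx': 392.7662887000488, 'fy': 392.7662887000488, 'cx': 278.72171205086664, 'cy': 207.80387366935662, 'origin': array([0.28174799, 0.08914379, 1.40257743]), 'rotation': array([[-0.0289847 , -0.99267138,  0.1173176 ],
       [-0.99929542,  0.03157592,  0.02028878],
       [-0.02384451, -0.11664687, -0.99288718]])}
{'fx': 379.3444113482033, 'fy': 379.3444113482033, 'cx': 286.5009080613821, 'cy': 203.72556027683783, 'origin': array([ 0.23650269, -0.63923243,  0.93419556]), 'rotation': array([[ 0.95752723, -0.2180507 ,  0.1886677 ],
       [-0.28827731, -0.70998486,  0.6425089 ],
       [-0.0061483 , -0.66960839, -0.7426889 ]])}
```

View pics/top0.png

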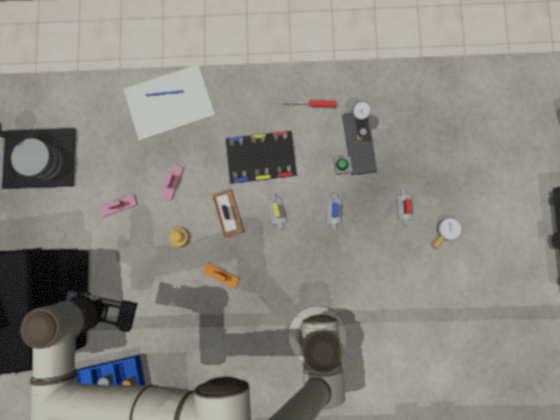

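View pics/side0.png

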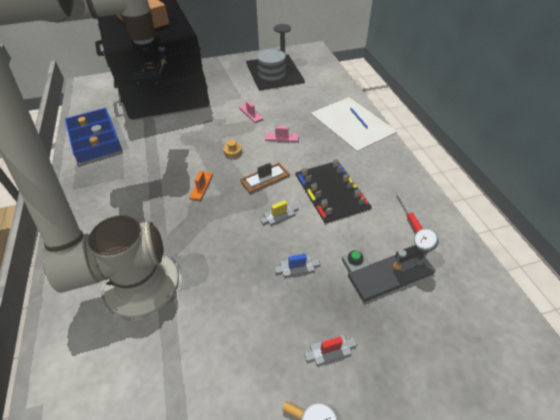

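Top view: master candidates are the white block with a black rib in the wooden tray (228,213), the orange one (221,275) and the pink ones (119,205) and (172,182). Only the one at (228,213) fits the description. All three plates are present: red (406,207), yellow (278,211), blue (335,211). The carrier is at (261,158), the anvil at (360,145) and the green key at (342,164). I'll check these in enlarged crops.

```bash
cat > h.py <<'E'
import numpy as np, cv2
from station import sense,cams
P={n:cams.camera_params(n) for n in("top","side")}
def K(n): p=P[n];return np.array([[p["fx"],0,p["cx"]],[0,p["fy"],p["cy"]],[0,0,1.]])
def ray(n,uv):
    d=P[n]["rotation"]@np.linalg.solve(K(n),[uv[0],uv[1],1.]);return P[n]["origin"],d/np.linalg.norm(d)
def plane(n,uv,z):
    o,d=ray(n,uv);return o+d*(z-o[2])/d[2]
def tri(a,b):
    o1,d1=ray("top",a);o2,d2=ray("side",b)
    t=np.linalg.lstsq(np.c_[d1,-d2],o2-o1,rcond=None)[0]
    p,q=o1+t[0]*d1,o2+t[1]*d2
    return (p+q)/2,np.linalg.norm(p-q)
def proj(n,X):
    c=P[n]["rotation"].T@(np.array(X)-P[n]["origin"]);c=K(n)@c;return c[:2]/c[2]
H={'red':[(0,8),(172,180)],'yellow':[(24,33)],'blue':[(108,125)],'green':[(50,85)]}
def mask(im,c,smin=130,vmin=50):
    h=cv2.cvtColor(im,cv2.COLOR_RGB2HSV);m=0
    for a,b in H[c]: m=m|cv2.inRange(h,(a,smin,vmin),(b,255,255))
    return m
def blobs(im,c,amin=4,**k):
    n,l,s,ce=cv2.connectedComponentsWithStats(mask(im,c,**k))
    return [(np.round(ce[i],2).tolist(),int(s[i,4]),s[i,:4].tolist()) for i in range(1,n) if s[i,4]>=amin]
def crop(im,x0,y0,w,h,k,name):
    c=cv2.resize(im[y0:y0+h,x0:x0+w],None,fx=k,fy=k,interpolation=cv2.INTER_CUBIC);cv2.imwrite("pics/"+name,c[:,:,::-1])
E
python3 - <<'E'
from h import *
T=cv2.imread("pics/top0.png")[:,:,::-1].copy();S=cv2.imread("pics/side0.png")[:,:,::-1].copy()
for n,i in(("T",T),("S",S)):
    for c in H: print(n,c,blobs(i,c))
crop(T,200,90,230,160,3.45,"ct.png");crop(S,230,140,220,165,3.6,"cs.png")
E
```

```text
T red [([322.53, 103.3], 144, [309, 101, 27, 6]), ([279.72, 133.67], 18, [277, 132, 6, 4]), ([284.74, 174.11], 53, [277, 172, 16, 5]), ([407.46, 205.86], 76, [404, 199, 7, 14])]
T yellow [([257.71, 136.12], 17, [255, 135, 7, 4]), ([262.84, 176.67], 51, [256, 175, 15, 5]), ([276.15, 209.67], 39, [274, 204, 5, 13])]
T blue [([235.73, 138.73], 11, [234, 138, 5, 3]), ([240.26, 179.35], 43, [234, 178, 14, 4]), ([334.68, 209.58], 50, [333, 203, 5, 14]), ([112.09, 371.39], 1177, [76, 356, 68, 29])]
T green [([341.83, 163.31], 29, [339, 161, 7, 6])]
S red [([361.33, 195.67], 12, [360, 194, 4, 4]), ([366.0, 201.5], 10, [365, 200, 3, 4]), ([321.0, 211.0], 53, [317, 205, 9, 13]), ([414.11, 221.81], 131, [408, 213, 14, 19]), ([331.5, 343.49], 179, [322, 337, 20, 15])]
S yellow [([349.75, 179.38], 8, [349, 178, 3, 4]), ([354.11, 185.67], 9, [353, 184, 3, 4]), ([310.84, 194.36], 45, [307, 189, 9, 12]), ([278.8, 207.51], 132, [272, 201, 14, 15])]
S blue [([92.68, 135.77], 1451, [65, 109, 55, 52]), ([86.8, 114.4], 5, [85, 114, 4, 2]), ([301.45, 178.65], 31, [298, 174, 7, 10]), ([297.03, 257.62], 86, [289, 254, 17, 8])]
S green [([355.59, 255.0], 49, [352, 252, 9, 7])]
```

View pics/ct.png

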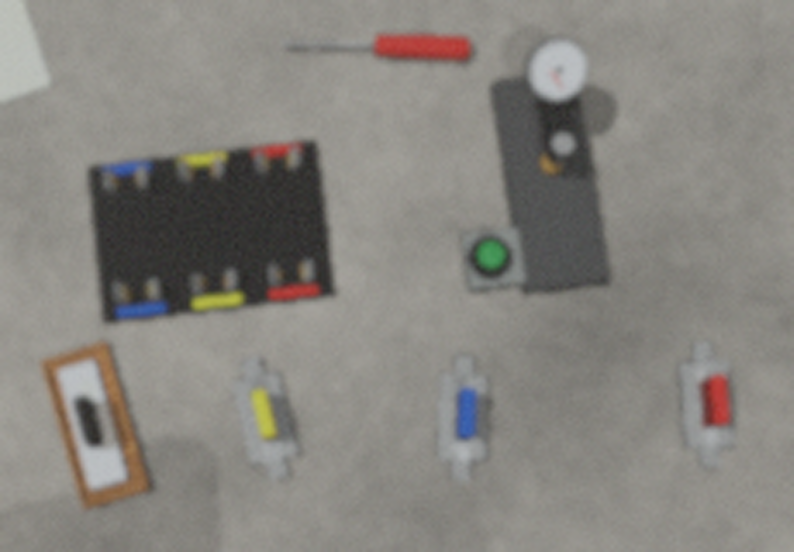

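View pics/cs.png

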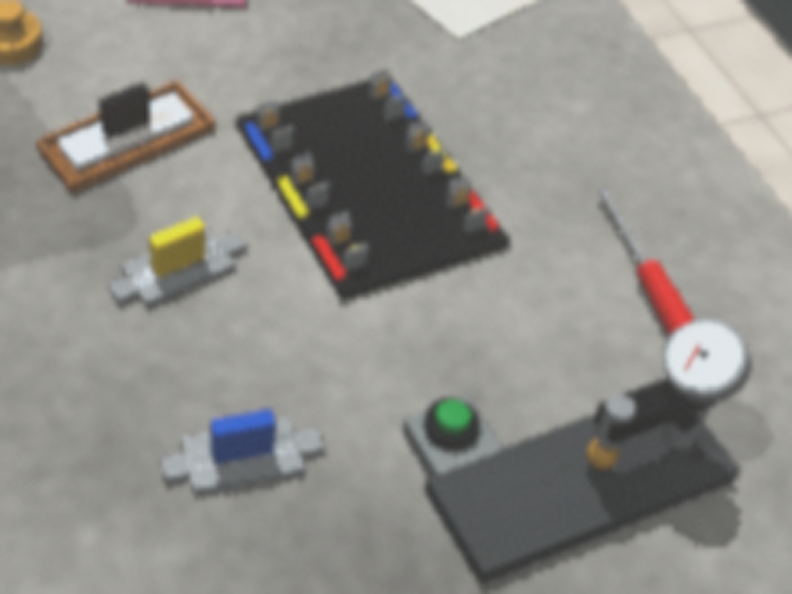

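```bash
cat > m.py <<'E'
from h import *
def topface(im,n,c,box,z=.054,k=8,amin=.6):
    x,y,w,h=box; x-=3;y-=3;w+=6;h+=6
    sub=cv2.resize(im[y:y+h,x:x+w],None,fx=k,fy=k,interpolation=cv2.INTER_CUBIC)
    if c=='black': m=cv2.inRange(cv2.cvtColor(sub,cv2.COLOR_RGB2GRAY),0,95)
    else: m=mask(sub,c,110)
    V=sub.max(2); t,_=cv2.threshold(V[m>0].reshape(-1,1),0,255,cv2.THRESH_OTSU)
    out=[]
    for mm in (m,((m>0)&(V>t)).astype(np.uint8)):
        ct=max(cv2.findContours(mm,cv2.RETR_EXTERNAL,cv2.CHAIN_APPROX_NONE)[0],key=cv2.contourArea)
        q=cv2.boxPoints(cv2.minAreaRect(ct)); q=(q+.5)/k-.5+[x,y]
        p=np.array([plane(n,u,z)[:2] for u in q]); e=p[1]-p[0];f=p[2]-p[1]
        L=e if np.linalg.norm(e)>np.linalg.norm(f) else f
        a=np.degrees(np.arctan2(L[1],L[0]));a=(a+90)%180-90
        out.append((q.mean(0),p.mean(0).round(4),a.round(1),sorted([round(1000*np.linalg.norm(e)),round(1000*np.linalg.norm(f))]),int(t)))
    return out
E
python3 - <<'E'
from m import *
T=cv2.imread("pics/top0.png")[:,:,::-1].copy();S=cv2.imread("pics/side0.png")[:,:,::-1].copy()
B={'red':([404,199,7,14],[322,337,20,15]),'yellow':([274,204,5,13],[272,201,14,15]),'blue':([333,203,5,14],[289,254,17,8]),'black':([221,204,9,16],[257,162,16,17])}
for c,(a,b) in B.items():
    r=topface(T,"top",c,a);s=topface(S,"side",c,b)
    print(c,'\n T',[x[1:] for x in r],'\n S',[x[1:] for x in s],'\n tri bright/bright',tri(r[1][0],s[1][0]),'all/bright',tri(r[0][0],s[1][0]))
print("key",tri([341.83,163.31],[355.59,255.0]))
print("cap",tri([363.2,131.4],[402.2,253.3]))
for c,a,b in(('red',(284.74,174.11),(321,211)),('yel',(262.84,176.67),(310.84,194.36)),('blue',(240.26,179.35),(301.45,178.65))): print(c,tri(a,b))
# carrier and anvil quads from dark masks
for n,im,seed in(("top",T,(261,158)),("side",S,(330,195))):
    g=cv2.resize(im,None,fx=4,fy=4,interpolation=cv2.INTER_CUBIC).max(2)
    for nm,sd,hi,z in(("carrier",seed,60,.012),("anvil",{"top":(362,160),"side":(375,280)}[n],88,.02)):
        m=cv2.inRange(g,0,hi); n_,l=cv2.connectedComponents(m); v=l[int(sd[1]*4),int(sd[0]*4)]
        ct=max(cv2.findContours((l==v).astype(np.uint8),cv2.RETR_EXTERNAL,cv2.CHAIN_APPROX_NONE)[0],key=cv2.contourArea)
        q=(cv2.approxPolyN(cv2.convexHull(ct),4)[0] if hasattr(cv2,'approxPolyN') else cv2.boxPoints(cv2.minAreaRect(ct)))
        q=(q+.5)/4-.5; print(n,nm,v,g[int(sd[1]*4),int(sd[0]*4)],q.round(1).tolist(),[plane(n,u,z)[:2].round(4).tolist() for u in q])
E
```

```text
red 
 T [(array([ 0.4347, -0.3249]), np.float64(0.0), [23, 48], 147), (array([ 0.4349, -0.3279]), np.float64(2.7), [16, 48], 147)] 
 S [(array([ 0.433 , -0.3326]), np.float64(0.8), [27, 54], 165), (array([ 0.4354, -0.3268]), np.float64(0.6), [15, 50], 165)] 
 tri bright/bright (array([ 0.43477371, -0.32744738,  0.05567896]), np.float64(0.00019219906441142196)) all/bright (array([ 0.43538294, -0.32584492,  0.0512798 ]), np.float64(0.0009532989207457843))
yellow 
 T [(array([0.4352, 0.1253]), np.float64(12.3), [14, 48], 170), (array([0.4365, 0.1271]), np.float64(12.7), [11, 45], 170)] 
 S [(array([0.434 , 0.1129]), np.float64(11.6), [46, 55], 167), (array([0.4361, 0.128 ]), np.float64(12.3), [17, 51], 167)] 
 tri bright/bright (array([0.43606221, 0.12708764, 0.05489981]), np.float64(0.000605898296924996)) all/bright (array([0.43500406, 0.12516918, 0.05712383]), np.float64(0.0004914116691284782))
blue 
 T [(array([ 0.4292, -0.0767]), np.float64(-5.2), [17, 48], 158), (array([ 0.4312, -0.077 ]), np.float64(-5.9), [11, 44], 158)] 
 S [(array([ 0.4288, -0.0829]), np.float64(-17.0), [36, 48
[... 1066 characters left out ...]
rray([0.55320342, 0.25281201, 0.01506684]), np.float64(0.00019870332326065216))
top carrier 3 50 [[295.4, 174.9], [230.6, 182.1], [226.4, 138.1], [290.9, 131.9]] [[0.5634, 0.0542], [0.5447, 0.2882], [0.7084, 0.3013], [0.7233, 0.0652]]
top anvil 1 84 [[368.6, 117.6], [376.1, 171.9], [351.4, 175.1], [341.6, 109.6]] [[0.7636, -0.2178], [0.5629, -0.2333], [0.5541, -0.1449], [0.7973, -0.1218]]
side carrier 18 60 [[340.9, 172.1], [370.9, 207.6], [314.6, 225.1], [310.9, 169.9]] [[0.6979, 0.2461], [0.727, 0.0621], [0.5286, 0.047], [0.6004, 0.2884]]
side anvil 0 91 [[731.6, 419.4], [-0.4, 419.4], [-0.4, 23.1], [364.6, -10.4]] [[1.1974, -0.7196], [-0.3024, -0.2659], [-0.7047, 1.9742], [1.5076, 1.818]]
```

```bash
cat >> h.py <<'E'
def rel(x,y,z,yaw,s=None):
    """turn (deg) needed about tool z, then shift cm in tool axes after the turn, TCP target"""
    s=s or sense();R=s["ee_rot"];y0=np.degrees(np.arctan2(R[1,0],R[0,0]));a=np.radians(yaw)
    d=np.array([x,y,z])-s["tcp_pos"]
    t=((y0-yaw)+90)%180-90; a=np.radians(y0-t)
    return "turn %.1f"%t,"xyz cm",np.round([100*(d[0]*np.cos(a)+d[1]*np.sin(a)),100*(d[0]*np.sin(a)-d[1]*np.cos(a)),-100*d[2]],2).tolist()
E
python3 - <<'E'
from m import *
T=cv2.imread("pics/top0.png")[:,:,::-1].copy();S=cv2.imread("pics/side0.png")[:,:,::-1].copy()
a=cv2.resize(T[183:243,205:255],None,fx=8,fy=8,interpolation=cv2.INTER_CUBIC)
b=cv2.resize(S[150:200,235:295],None,fx=5,fy=5,interpolation=cv2.INTER_CUBIC)
o=np.zeros((480,710,3),np.uint8);o[:480,:400]=a;o[:250,405:705]=b
cv2.imwrite("pics/master.png",o[:,:,::-1])
for n,im,r in(("top",T,(205,183,50,60)),("side",S,(235,160,60,45))):
    x,y,w,h=r;sub=cv2.resize(im[y:y+h,x:x+w],None,fx=8,fy=8,interpolation=cv2.INTER_CUBIC)
    hs=cv2.cvtColor(sub,cv2.COLOR_RGB2HSV);m=cv2.inRange(hs,(5,90,60),(20,255,255))
    q=cv2.boxPoints(cv2.minAreaRect(np.argwhere(m)[:,::-1].astype(np.float32)));q=(q+.5)/8-.5+[x,y]
    p=np.array([plane(n,u,.014)[:2] for u in q]);e=p[1]-p[0];f=p[2]-p[1]
    print(n,p.mean(0),[(np.linalg.norm(v),np.degrees(np.arctan2(v[1],v[0]))) for v in(e,f)],p.round(4).tolist())
print(rel(.433,.3005,.25,15))
E
```

```text
top [0.43386342 0.30099623] [(np.float64(0.07126639624413118), np.float64(-75.15277605052378)), (np.float64(0.16009314593996796), np.float64(-164.56907545565264))] [[0.5018, 0.357], [0.5201, 0.2881], [0.3658, 0.2455], [0.3478, 0.3135]]
side [0.43530598 0.30108271] [(np.float64(0.17807675867095715), np.float64(16.32990516134725)), (np.float64(0.08365477889879588), np.float64(-90.25036210103063))] [[0.3485, 0.3165], [0.5193, 0.3665], [0.519, 0.2829], [0.3545, 0.2384]]
('turn -28.3', 'xyz cm', [20.01, 37.19, 4.13])
```

View pics/master.png

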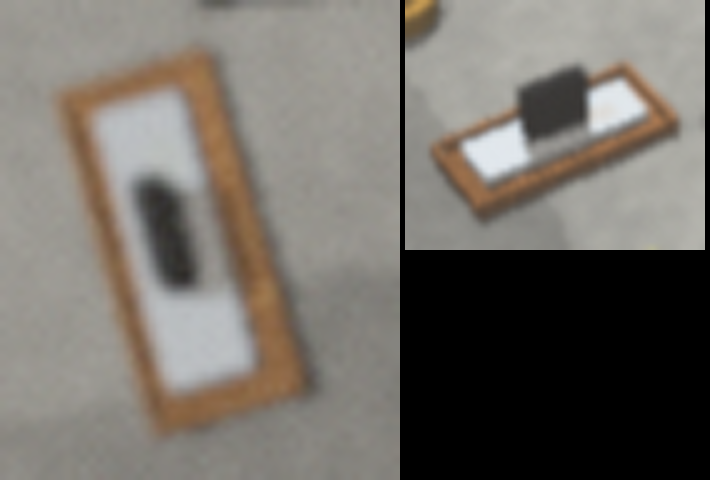

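The crop confirms it: a white block with a black rib at about (226,212), lying in the wooden tray with its centre near (0.434, 0.301) and yaw 15°. Moving above it.

```bash
python3 -m handwheel '[[0,0,0,-9.4,0.7],[0,0,0,-9.4,0.7],[0,0,0,-9.5,0.7],[2.86,5.31,0.6,0,0.7],[2.86,5.31,0.6,0,0.7],[2.86,5.31,0.6,0,0.7],[2.86,5.31,0.6,0,0.7],[2.86,5.31,0.6,0,0.7],[2.86,5.31,0.6,0,0.7],[2.85,5.33,0.6,0,0.7]]'; python3 -c "
from h import *
print(rel(.4335,.301,.09,15.2))"
```

```text
time_s: 1.35
tcp_pos: [0.4341, 0.2993, 0.2499]
ee_rot: [[0.966, 0.259, -0.0], [0.259, -0.966, -0.0], [-0.0, 0.0, -1.0]]
wrist_force: [0.7, 0.1, 0.5]
gripper_width: 0.701
('turn -0.2', 'xyz cm', [-0.01, -0.18, 15.99])
```

```bash
python3 -m handwheel '[[0,-0.2,5,-0.2,0.7],[0,0,5,0,0.7],[0,0,4,0,0.7],[0,0,2,0,0.7],[0,0,0,0,0],[0,0,0,0,0],[0,0,0,0,0],[0,0,0,0,0],[0,0,0,0,0]]' && python3 -m handwheel '[[0,0,-1,0,0],[0,0,-2,0,0],[0,0,-4,0,0],[0,0,-4,0,0],[0,0,-4,0,0]]'; python3 -c "
from h import *
print(rel(.6305-.038,-.1834-.0033,.25,5))
T=cams.capture('top');S=cams.capture('side')
o=np.zeros((420,800,3),np.uint8);o[:,:400]=cv2.resize(T[100:310,180:380],(400,420));o[:,400:]=cv2.resize(S[60:270,180:380],(400,420));cv2.imwrite('pics/g1.png',o[:,:,::-1])"
```

```text
time_s: 2.48
tcp_pos: [0.4329, 0.3034, 0.0909]
ee_rot: [[0.965, 0.263, 0.001], [0.263, -0.965, 0.002], [0.002, -0.001, -1.0]]
wrist_force: [-0.9, 2.8, 1.0]
gripper_width: 0.219
time_s: 3.1
tcp_pos: [0.432, 0.3021, 0.2414]
ee_rot: [[0.965, 0.262, -0.001], [0.262, -0.965, -0.001], [-0.002, 0.001, -1.0]]
wrist_force: [0.9, 0.0, -3.7]
gripper_width: 0.18
('turn 10.2', 'xyz cm', [11.73, 50.1, -0.86])
```

View pics/g1.png

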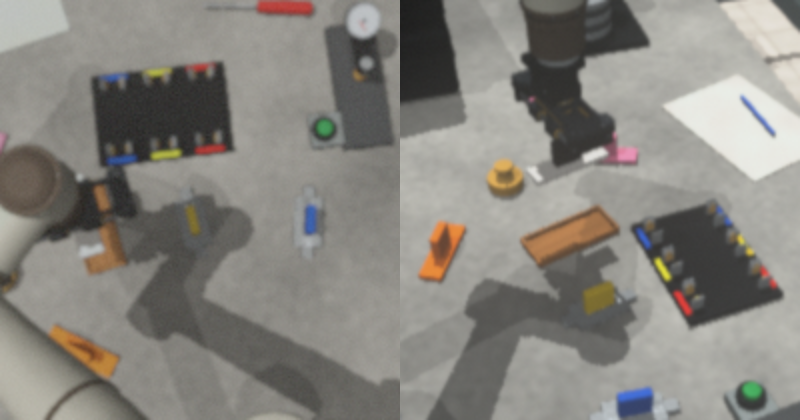

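Master is held: the opening is 16 mm, the block lies level, and the tray at about (570,235) in the crop is empty. Carrying it to the anvil.

```bash
python3 -m handwheel '[[0,0,0,10.2,0],[1.3,5.57,-0.1,0,0],[1.3,5.57,-0.1,0,0],[1.3,5.57,-0.1,0,0],[1.3,5.57,-0.1,0,0],[1.3,5.57,-0.1,0,0],[1.3,5.57,-0.1,0,0],[1.3,5.57,-0.1,0,0],[1.3,5.57,-0.1,0,0],[1.3,5.57,0,0,0]]' && python3 -m handwheel '[[0,0,4,0,0],[0,0,4,0,0],[0,0,0,0,0]]'; python3 -c "
from h import *
print(rel(.6305-.038,-.1834-.0033,.105,5),sense()['wrist_force'])
T=cams.capture('top');S=cams.capture('side')
o=np.zeros((420,800,3),np.uint8);o[:,:400]=cv2.resize(T[90:195,310:410],(400,420),interpolation=2);o[:,400:]=cv2.resize(S[200:305,340:440],(400,420),interpolation=2);cv2.imwrite('pics/g2.png',o[:,:,::-1])"
```

```text
time_s: 4.45
tcp_pos: [0.5925, -0.188, 0.2467]
ee_rot: [[0.996, 0.087, -0.003], [0.087, -0.996, 0.001], [-0.003, -0.001, -1.0]]
wrist_force: [0.4, 0.5, -3.0]
gripper_width: 0.182
time_s: 4.82
tcp_pos: [0.5896, -0.1862, 0.1633]
ee_rot: [[0.996, 0.086, -0.012], [0.086, -0.996, 0.002], [-0.012, -0.003, -1.0]]
wrist_force: [-0.1, -0.5, -3.4]
gripper_width: 0.181
('turn -0.1', 'xyz cm', [0.28, 0.08, 5.83]) [-0.14255914 -0.45101126 -3.44903093]
```

View pics/g2.png

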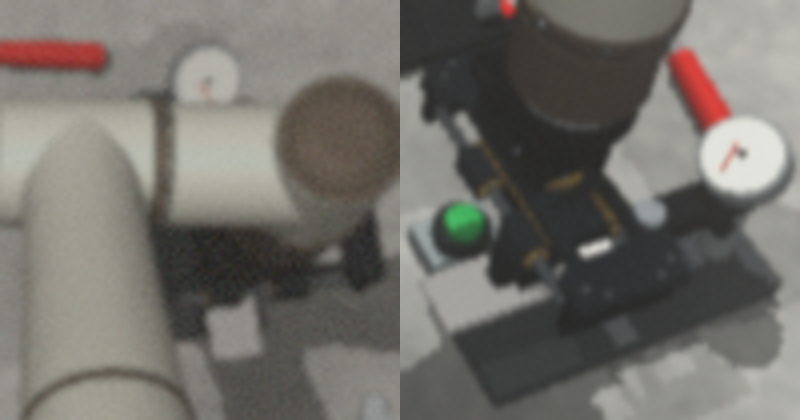

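```bash
python3 -m handwheel '[[0.2,0.1,3,0,0],[0,0,2,0,0],[0,0,0.5,0,0],[0,0,0.2,0,0],[0,0,0.2,0,0],[0,0,0,0,0]]'; python3 -c "
from h import *
print(rel(.6305-.038,-.1834-.0033,.105,5),sense()['tcp_pos'],sense()['ee_rot'][2])"
```

```text
time_s: 5.68
tcp_pos: [0.5955, -0.1871, 0.11]
ee_rot: [[0.996, 0.088, 0.001], [0.088, -0.996, -0.0], [0.001, 0.0, -1.0]]
wrist_force: [-0.4, -0.3, -2.9]
gripper_width: 0.18
('turn 0.0', 'xyz cm', [-0.3, -0.07, 0.5]) [ 0.59549653 -0.18709579  0.11002776] [ 1.28863856e-03  2.32650938e-04 -9.99999143e-01]
```

```bash
python3 -m handwheel '[[0,0,0.3,0,0],[0,0,0.2,0,0],[0,0,0,0,0],[0,0,0,0,0]]'; python3 -c "
from h import *
print(rel(.6305-.038,-.1834-.0033,.105,5))"
```

```text
time_s: 6.18
tcp_pos: [0.5957, -0.1871, 0.1074]
ee_rot: [[0.996, 0.089, 0.002], [0.089, -0.996, -0.001], [0.002, 0.001, -1.0]]
wrist_force: [-4.8, 2.4, 11.4]
gripper_width: 0.182
('turn 0.1', 'xyz cm', [-0.32, -0.07, 0.24])
```

```bash
python3 -m handwheel '[[0,0,-0.1,0,0],[0.5,0,0,0,0],[0.5,0,0,0,0],[0.5,0,0,0,0],[0.5,0,0,0,0],[0.5,0,0,0,0],[0.5,0,0,0,0],[0.4,0,0,0,0],[0,0,0,0,0]]'; python3 -c "
from h import *
print(rel(.6305,-.1834,.105,5))
S=cams.capture('side');T=cams.capture('top')
o=np.zeros((420,800,3),np.uint8);o[:,:400]=cv2.resize(T[90:195,310:410],(400,420),interpolation=2);o[:,400:]=cv2.resize(S[200:305,340:440],(400,420),interpolation=2);cv2.imwrite('pics/g3.png',o[:,:,::-1])"
```

```text
time_s: 7.3
tcp_pos: [0.6283, -0.1847, 0.1057]
ee_rot: [[0.996, 0.088, -0.003], [0.088, -0.996, -0.001], [-0.003, 0.0, -1.0]]
wrist_force: [-5.6, -0.9, 5.9]
gripper_width: 0.183
('turn 0.0', 'xyz cm', [0.23, -0.11, 0.07])
```

```bash
python3 -m handwheel '[[0,0,0,0,0.6],[0,0,0,0,0.6],[0,0,0,0,0.6],[0,0,-2,0,0.6],[0,0,-3,0,0.6],[0,0,-3,0,0.6],[-3,-5,0,0,0],[0,-2.5,0,0,0],[0,0,0,0,0],[0,0,0,0,0]]'; python3 -c "
from h import *
print(rel(.5936,-.1101,.114,5))
S=cams.capture('side');T=cams.capture('top')
o=np.zeros((420,800,3),np.uint8);o[:,:400]=cv2.resize(T[90:195,310:410],(400,420),interpolation=2);o[:,400:]=cv2.resize(S[200:305,340:440],(400,420),interpolation=2);cv2.imwrite('pics/g3.png',o[:,:,::-1])"
```

```text
time_s: 8.65
tcp_pos: [0.5931, -0.1123, 0.1853]
ee_rot: [[0.996, 0.088, 0.0], [0.088, -0.996, -0.0], [0.0, 0.0, -1.0]]
wrist_force: [1.0, 0.6, 0.2]
gripper_width: 0.229
('turn 0.0', 'xyz cm', [0.07, -0.21, 7.13])
```

View pics/g3.png

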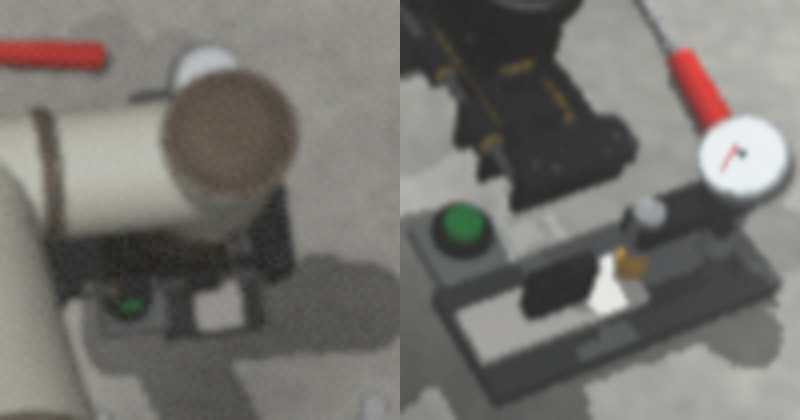

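The master lies flat with its end under the brass tip (crop, 615,270). Pressing the zero key next.

```bash
python3 -m handwheel '[[0.1,-0.2,3,0,0],[0,0,2.5,0,0],[0,0,1.3,0,0],[0,0,0.4,0,0],[0,0,0.3,0,0],[0,0,0.3,0,0],[0,0,0,0,0],[0,0,0,0,0]]'
```

```text
time_s: 9.75
tcp_pos: [0.5938, -0.1102, 0.1081]
ee_rot: [[0.996, 0.088, 0.001], [0.088, -0.996, -0.0], [0.001, 0.0, -1.0]]
wrist_force: [-0.8, -2.6, 4.3]
gripper_width: 0.006
```

```bash
python3 -m handwheel '[[0,0,0.3,0,0],[0,0,0.3,0,0],[0,0,0.2,0,0],[0,0,0,0,0]]'
```

```text
time_s: 10.25
tcp_pos: [0.594, -0.1101, 0.1056]
ee_rot: [[0.996, 0.09, 0.002], [0.09, -0.996, -0.002], [0.002, 0.002, -1.0]]
wrist_force: [-11.8, 1.5, 34.5]
gripper_width: 0.003
```

```bash
python3 -m handwheel '[[0,0,-2,0,0],[0,0,-4,0,0],[0,0,-2,0,0.6],[0,0,0,0,0.6]]'; python3 -c "
from h import *
print(rel(.6283,-.1847,.1865,5))"
```

```text
time_s: 10.75
tcp_pos: [0.5944, -0.1094, 0.1805]
ee_rot: [[0.996, 0.088, 0.004], [0.088, -0.996, 0.001], [0.004, -0.0, -1.0]]
wrist_force: [-0.4, 0.3, -0.0]
gripper_width: 0.154
('turn 0.0', 'xyz cm', [2.72, 7.79, -0.6])
```

```bash
python3 -m handwheel '[[1.4,4,-0.5,0,0.6],[1.3,3.8,0,0,0.6],[0,0,0,0,0.6],[0,0,3,0,0.6],[0,0,3,0,0.6],[0,0,1.9,0,0.6],[0,0,0,0,0],[0,0,0,0,0],[0,0,0,0,0],[0,0,0,0,0]]' && python3 -m handwheel '[[-0.6,0,0,0,0],[-1,0,0,0,0],[-1,0,0,0,0],[-1,0,0,0,0],[-1,0,-1,0,0],[0,0,-3,0,0],[0,0,-4,0,0],[0,0,-4,0,0],[0,0,-2,0,0],[0,0,0,0,0]]';python3 -c "
from h import *
print(rel(.433,.302,.25,15.2))"
```

```text
time_s: 12.0
tcp_pos: [0.6275, -0.1852, 0.1062]
ee_rot: [[0.996, 0.088, 0.002], [0.088, -0.996, -0.0], [0.002, 0.0, -1.0]]
wrist_force: [-0.5, 0.2, -1.1]
gripper_width: 0.23
time_s: 13.25
tcp_pos: [0.5802, -0.1893, 0.2461]
ee_rot: [[0.996, 0.087, 0.0], [0.087, -0.996, 0.001], [0.0, -0.001, -1.0]]
wrist_force: [-0.5, 0.3, -2.5]
gripper_width: 0.183
('turn -10.2', 'xyz cm', [-1.33, -51.28, -0.39])
```

```bash
python3 -m handwheel '[[0,0,-0.4,-10.2,0],[-0.15,-5.7,0,0,0],[-0.15,-5.7,0,0,0],[-0.15,-5.7,0,0,0],[-0.15,-5.7,0,0,0],[-0.15,-5.7,0,0,0],[-0.15,-5.7,0,0,0],[-0.15,-5.7,0,0,0],[-0.15,-5.7,0,0,0],[-0.15,-5.7,0,0,0]]' && python3 -m handwheel '[[0,0,3,0,0],[0,0,4,0,0],[0,0,4,0,0],[0,0,0,0,0],[0,0,0,0,0]]';python3 -c "
from h import *
print(rel(.433,.302,.093,15.2))"
```

```text
time_s: 14.5
tcp_pos: [0.4315, 0.3024, 0.247]
ee_rot: [[0.965, 0.262, -0.004], [0.262, -0.965, -0.004], [-0.005, 0.003, -1.0]]
wrist_force: [1.3, -0.5, -2.9]
gripper_width: 0.185
time_s: 15.12
tcp_pos: [0.4339, 0.3021, 0.1397]
ee_rot: [[0.965, 0.263, 0.0], [0.263, -0.965, -0.0], [0.0, 0.0, -1.0]]
wrist_force: [0.2, 0.7, -1.5]
gripper_width: 0.175
('turn 0.0', 'xyz cm', [-0.09, -0.01, 4.67])
```

```bash
python3 -m handwheel '[[0,0,2.5,0,0],[0,0,1.8,0,0],[0,0,0.4,0,0],[0,0,0.2,0,0],[0,0,0,0,0]]' && python3 -m handwheel '[[0,0,0,0,0.6],[0,0,0,0,0.6],[0,0,0,0,0.6],[0,0,-3,0,0.6],[0,0,-5,0,0.6],[0,0,-5,0,0.6],[0,0,-3,0,0.6]]';python3 -c "
from h import *
print(rel(.435,-.3275,.25,1.5))"
```

```text
time_s: 15.75
tcp_pos: [0.4341, 0.3026, 0.0913]
ee_rot: [[0.965, 0.263, 0.001], [0.263, -0.965, 0.002], [0.002, -0.001, -1.0]]
wrist_force: [-0.5, 0.2, -3.4]
gripper_width: 0.179
time_s: 16.62
tcp_pos: [0.4341, 0.3026, 0.2533]
ee_rot: [[0.965, 0.263, 0.003], [0.263, -0.965, 0.003], [0.004, -0.002, -1.0]]
wrist_force: [0.1, -0.4, -0.4]
gripper_width: 0.599
('turn 13.7', 'xyz cm', [-1.56, 62.99, 0.33])
```

```bash
cat > chk.py <<'E'
from m import *
import sys
G={'red':.0545,'yellow':.0545,'blue':.0545}
def look(cs):
    T=cams.capture("top");S=cams.capture("side")
    for c in cs:
        r=[]
        for n,im in(("top",T),("side",S)):
            for ce,a,b in blobs(im,c,amin=30):
                p=plane(n,ce,.054)
                if .3<p[0]<.53 and p[1]<.45 and a<250:
                    f=topface(im,n,c,b)[1]; r.append((n,f[0])); print(c,n,f[1:])
        if len(r)==2: print(' tri',[v.round(4) for v in tri(r[0][1],r[1][1])])
if __name__=="__main__": look(sys.argv[1:])
E
python3 chk.py red yellow blue
```

```text
red top (array([ 0.435 , -0.3281]), np.float64(2.9), [17, 48], 149)
red side (array([ 0.4353, -0.3269]), np.float64(0.6), [15, 50], 171)
 tri [array([ 0.4348, -0.3275,  0.0557]), np.float64(0.0001)]
yellow side (array([0.4368, 0.1243]), np.float64(13.2), [17, 46], 125)
blue top (array([ 0.4312, -0.0767]), np.float64(-5.9), [12, 44], 160)
blue side (array([ 0.4305, -0.0765]), np.float64(-4.8), [15, 49], 157)
 tri [array([ 0.4308, -0.0766,  0.0542]), np.float64(0.0008)]
```

Red has not moved. Going to it.

```bash
python3 -m handwheel '[[0,0,0,6.9,0.7],[0,0,0,6.8,0.7],[-0.14,5.7,0,0,0.7],[-0.14,5.7,0,0,0.7],[-0.14,5.7,0,0,0.7],[-0.14,5.7,0,0,0.7],[-0.14,5.7,0,0,0.7],[-0.14,5.7,0,0,0.7],[-0.14,5.7,0,0,0.7],[-0.14,5.7,0,0,0.7]]' && python3 -m handwheel '[[-0.15,5.7,0,0,0.7],[-0.15,5.8,0,0,0.7],[-0.15,5.9,0,0,0.7],[0,0,3,0,0.7],[0,0,4,0,0.7],[0,0,0,0,0.7],[0,0,0,0,0.7]]';python3 -c "
from h import *
print(rel(.435,-.3275,.087,1.5))"
```

```text
time_s: 17.98
tcp_pos: [0.4338, -0.1558, 0.2496]
ee_rot: [[1.0, 0.027, -0.001], [0.027, -1.0, 0.0], [-0.001, -0.0, -1.0]]
wrist_force: [0.5, -0.3, 0.4]
gripper_width: 0.7
time_s: 18.85
tcp_pos: [0.4353, -0.3283, 0.1811]
ee_rot: [[1.0, 0.027, 0.001], [0.027, -1.0, -0.001], [0.001, 0.001, -1.0]]
wrist_force: [0.6, -0.2, 0.6]
gripper_width: 0.699
('turn 0.1', 'xyz cm', [-0.03, -0.08, 9.41])
```

```bash
python3 -m handwheel '[[0,-0.1,4,0,0.7],[0,0,4,0,0.7],[0,0,1.4,0,0.7],[0,0,0,0,0],[0,0,0,0,0],[0,0,0,0,0],[0,0,0,0,0],[0,0,0,0,0]]' && python3 -m handwheel '[[0,0,-1,0,0],[0,0,-3,0,0],[0,0,-5,0,0],[0,0,-5,0,0],[0,0,0,0,0]]';python3 -c "
from h import *
print(rel(.5925,-.1867,.20,5))"
```

```text
time_s: 19.85
tcp_pos: [0.4347, -0.3271, 0.0867]
ee_rot: [[1.0, 0.027, 0.001], [0.027, -1.0, -0.0], [0.001, 0.0, -1.0]]
wrist_force: [-0.4, -0.4, 0.0]
gripper_width: 0.217
time_s: 20.48
tcp_pos: [0.4363, -0.3278, 0.2308]
ee_rot: [[1.0, 0.027, 0.009], [0.027, -1.0, -0.004], [0.009, 0.004, -1.0]]
wrist_force: [-0.2, 0.1, -5.2]
gripper_width: 0.178
('turn -3.5', 'xyz cm', [16.79, -12.7, 3.08])
```

```bash
python3 -m handwheel '[[4.2,-3.18,0,-3.5,0],[4.2,-3.18,0,0,0],[4.2,-3.18,0,0,0],[4.2,-3.18,0,0,0],[0,0,3,0,0],[0,0,3,0,0],[0,0,3,0,0],[0,0,2,0,0],[0,0,0,0,0],[0,0,0,0,0]]';python3 -c "
from h import *
print(rel(.5925,-.1867,.107,5))"
```

```text
time_s: 21.72
tcp_pos: [0.5929, -0.1881, 0.1162]
ee_rot: [[0.996, 0.088, -0.0], [0.088, -0.996, -0.0], [-0.0, 0.0, -1.0]]
wrist_force: [-0.3, 0.6, -2.9]
gripper_width: 0.178
('turn 0.0', 'xyz cm', [-0.03, -0.14, 0.92])
```

```bash
python3 -m handwheel '[[0,-0.1,0.5,0,0],[0,0,0.4,0,0],[0,0,0.1,0,0],[0,0,0,0,0],[0,0,0,0,0]]';python3 -c "
from h import *
print(rel(.6305,-.1834,.107,5))"
```

```text
time_s: 22.35
tcp_pos: [0.5931, -0.187, 0.1076]
ee_rot: [[0.996, 0.088, 0.001], [0.088, -0.996, -0.0], [0.001, 0.0, -1.0]]
wrist_force: [-2.4, 1.5, 5.8]
gripper_width: 0.177
('turn 0.0', 'xyz cm', [3.76, -0.04, 0.06])
```

```bash
python3 -m handwheel '[[0.5,0,0,0,0],[0.5,0,0,0,0],[0.5,0,0,0,0],[0.5,0,0,0,0],[0.5,0,0,0,0],[0.5,0,0,0,0],[0.5,0,0,0,0],[0.3,0,0,0,0],[0,0,0,0,0],[0,0,0,0,0]]'&& python3 -m handwheel '[[0,0,0,0,0],[0,0,0,0,0],[0,0,0,0,0],[0,0,0,0,0],[0,0,0,0,0],[0,0,0,0,0]]';python3 -c "
from h import *
S=cams.capture('side');T=cams.capture('top')
o=np.zeros((420,800,3),np.uint8);o[:,:400]=cv2.resize(T[90:195,310:410],(400,420),interpolation=2);o[:,400:]=cv2.resize(S[200:305,340:440],(400,420),interpolation=2);cv2.imwrite('pics/g4.png',o[:,:,::-1])"
```

```text
time_s: 23.6
tcp_pos: [0.6288, -0.1847, 0.1076]
ee_rot: [[0.996, 0.087, -0.004], [0.087, -0.996, -0.001], [-0.004, 0.0, -1.0]]
wrist_force: [-7.1, -0.6, 8.7]
gripper_width: 0.183
time_s: 24.35
tcp_pos: [0.6289, -0.1847, 0.1076]
ee_rot: [[0.996, 0.087, -0.004], [0.087, -0.996, -0.001], [-0.004, 0.001, -1.0]]
wrist_force: [-7.2, -0.7, 7.6]
gripper_width: 0.18
```

View pics/g4.png

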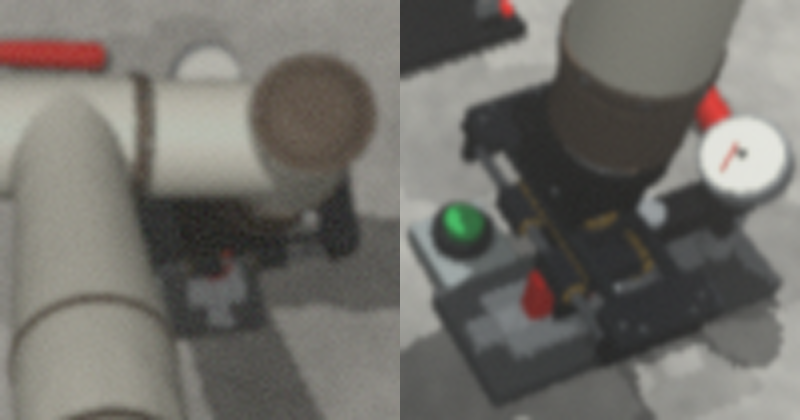

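Red sits flat on the anvil with its ear in toward the plunger, which the gripper hides in this view. I'll release it briefly so it rests freely, then re-grip and back out.

```bash
python3 -m handwheel '[[0.2,0,0,0,0],[0,0,0,0,0.4],[0,0,0,0,0.4],[0,0,0,0,0.4],[0,0,0,0,0.4],[0,0,0,0,0.4],[0,0,0,0,0],[0,0,0,0,0],[0,0,0,0,0],[0,0,0,0,0]]'&& python3 -m handwheel '[[-0.6,0,0,0,0],[-1,0,0,0,0],[-1,0,0,0,0],[-1,0,0,0,0],[-1,0,-1,0,0],[0,0,-3,0,0],[0,0,-4,0,0],[0,0,-4,0,0],[0,0,0,0,0]]';python3 -c "
from h import *
r=np.radians(4.5);C=np.array([.635,.1772]);yv=np.array([-np.sin(r),np.cos(r)])
for n,k in(('red',-1),('yel',0),('blue',1)): print(n,C+k*.08*yv)
print(rel(*(C-.08*yv),.22,4.5))"
```

```text
time_s: 25.7
tcp_pos: [0.6326, -0.1837, 0.1063]
ee_rot: [[0.996, 0.088, -0.0], [0.088, -0.996, -0.0], [-0.0, 0.0, -1.0]]
wrist_force: [0.0, -1.2, -0.3]
gripper_width: 0.182
time_s: 26.82
tcp_pos: [0.5875, -0.1879, 0.2301]
ee_rot: [[0.996, 0.088, 0.007], [0.088, -0.996, -0.001], [0.007, 0.001, -1.0]]
wrist_force: [0.6, -0.2, -3.8]
gripper_width: 0.178
red [0.64127673 0.09744661]
yel [0.635  0.1772]
blue [0.62872327 0.25695339]
('turn 0.5', 'xyz cm', [7.6, -28.03, 1.01])
```

```bash
python3 - <<'E'
from h import *
f=lambda c:plane("top",[(c[0]+.5)/3.45-.5+200,(c[1]+.5)/3.45-.5+90],.038)[:2]
N={'red':((290.5,272.5),(278,160)),'yel':((214.5,281),(201,170.5)),'blue':((137,290.5),(126,179.5))}
for k,(a,b) in N.items():
    a,b=f(a),f(b);d=b-a;print(k,(a+b)/2,np.linalg.norm(d),np.degrees(np.arctan2(d[1],d[0])))
# marks mid from both cams, plane z=.0135
for k,a,b in(('red',(284.74,174.11),(321,211)),('yel',(262.84,176.67),(310.84,194.36)),('blue',(240.26,179.35),(301.45,178.65))): print(k,plane("top",a,.013)[:2],plane("side",b,.013)[:2])
E
```

```text
red [0.64154558 0.09950119] 0.11954102009154592 4.472753605041691
yel [0.63428865 0.17869086] 0.11762926919469423 5.469997305942813
blue [0.62728959 0.25769439] 0.11790275126809603 4.579410910367316
red [0.56726915 0.09234903] [0.56737245 0.09505084]
yel [0.56057068 0.17143279] [0.56043489 0.1741787 ]
blue [0.55350789 0.25307071] [0.55401808 0.25481745]
```

```bash
python3 -m handwheel '[[1.5,-5.6,0,0,0],[1.5,-5.6,0,0,0],[1.5,-5.6,0,0,0],[1.6,-5.6,0,0,0],[1.5,-5.7,0,0.1,0],[0,0,3,0,0],[0,0,3,0,0],[0,0,2,0,0],[0,0,0,0,0],[0,0,0,0,0]]';python3 -c "
from h import *
print(rel(.6413,.0990,.133,4.9))
S=cams.capture('side');T=cams.capture('top')
o=np.zeros((420,800,3),np.uint8);o[:,:400]=cv2.resize(T[110:215,215:315],(400,420),interpolation=2);o[:,400:]=cv2.resize(S[140:245,290:390],(400,420),interpolation=2);cv2.imwrite('pics/g5.png',o[:,:,::-1])"
```

```text
time_s: 28.08
tcp_pos: [0.6379, 0.0987, 0.1463]
ee_rot: [[0.996, 0.086, -0.0], [0.086, -0.996, -0.0], [-0.0, 0.0, -1.0]]
wrist_force: [0.4, -0.0, -4.1]
gripper_width: 0.18
('turn 0.0', 'xyz cm', [0.34, 0.0, 1.33])
```

View pics/g5.png

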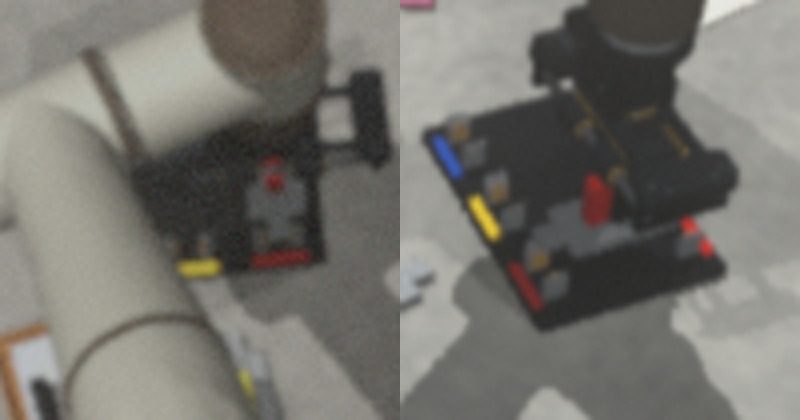

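Red hangs over the red bay, its ear at about (277,240) in line with the red mark at (280,258). Lowering it.

```bash
python3 -m handwheel '[[0.4,0,1.5,0,0],[0,0,0.5,0,0],[0,0,0.5,0,0],[0,0,0.4,0,0],[0,0,0.2,0,0],[0,0,0,0,0],[0,0,0,0,0]]';python3 -c "
from h import *
print(rel(.6413,.0990,.1,4.9))"
```

```text
time_s: 29.05
tcp_pos: [0.6421, 0.0994, 0.1155]
ee_rot: [[0.996, 0.086, 0.0], [0.086, -0.996, 0.0], [0.0, -0.0, -1.0]]
wrist_force: [0.2, -0.4, -4.8]
gripper_width: 0.183
('turn 0.0', 'xyz cm', [-0.08, 0.03, 1.55])
```

Still free, with its underside about 29 mm up, inside the slot. Continuing down.

```bash
python3 -m handwheel '[[0,0,0.3,0,0],[0,0,0.3,0,0],[0,0,0.3,0,0],[0,0,0,0,0],[0,0,0,0,0]]' && python3 -m handwheel '[[0,0,0.3,0,0],[0,0,0.3,0,0],[0,0,0.2,0,0],[0,0,0,0,0]]'
```

```text
time_s: 29.68
tcp_pos: [0.6424, 0.0999, 0.1062]
ee_rot: [[0.996, 0.086, 0.002], [0.086, -0.996, 0.001], [0.002, -0.001, -1.0]]
wrist_force: [1.5, 4.5, -3.8]
gripper_width: 0.176
time_s: 30.18
tcp_pos: [0.642, 0.0997, 0.0983]
ee_rot: [[0.996, 0.086, 0.0], [0.086, -0.996, 0.0], [0.0, -0.0, -1.0]]
wrist_force: [1.0, 5.7, -1.5]
gripper_width: 0.184
```

```bash
python3 -m handwheel '[[0,0,0.2,0,0],[0,0,0.1,0,0],[0,0,0,0,0]]' && python3 -m handwheel '[[0,0,0.2,0,0],[0,0,0.1,0,0],[0,0,0,0,0]]'; python3 chk.py yellow blue
```

```text
time_s: 30.55
tcp_pos: [0.642, 0.0998, 0.0982]
ee_rot: [[0.996, 0.087, 0.001], [0.087, -0.996, -0.0], [0.001, 0.0, -1.0]]
wrist_force: [-5.5, 5.5, 11.0]
gripper_width: 0.178
time_s: 30.92
tcp_pos: [0.6419, 0.0998, 0.0982]
ee_rot: [[0.996, 0.088, 0.002], [0.088, -0.996, -0.0], [0.002, 0.001, -1.0]]
wrist_force: [-10.3, 6.1, 23.3]
gripper_width: 0.187
yellow side (array([0.4362, 0.1282]), np.float64(12.3), [17, 51], 169)
blue top (array([ 0.4377, -0.0779]), np.float64(0.5), [15, 32], 133)
blue side (array([ 0.4389, -0.0766]), np.float64(-3.1), [16, 34], 147)
 tri [array([ 0.4379, -0.0777,  0.0558]), np.float64(0.0009)]
```

Red met the hard floor at z 0.0982, as predicted. Releasing it and going to yellow.

```bash
python3 -m handwheel '[[0,0,-0.2,0,0],[0,0,0,0,0.5],[0,0,0,0,0.5],[0,0,0,0,0.5],[0,0,-3,0,0.5],[0,0,-5,0,0.5],[0,0,-4,0,0.6],[0,0,0,0,0.6]]'; python3 -c "
from h import *
print(rel(.436,.1275,.2,12.4))
S=cams.capture('side');T=cams.capture('top')
print([(ce,a,plane('side',ce,.04)) for ce,a,b in blobs(S,'red',20)])
o=np.zeros((420,800,3),np.uint8);o[:,:400]=cv2.resize(T[110:215,215:315],(400,420),interpolation=2);o[:,400:]=cv2.resize(S[140:245,290:390],(400,420),interpolation=2);cv2.imwrite('pics/g6.png',o[:,:,::-1])"
```

```text
time_s: 32.02
tcp_pos: [0.6437, 0.0993, 0.2183]
ee_rot: [[0.996, 0.086, 0.007], [0.086, -0.996, 0.002], [0.008, -0.001, -1.0]]
wrist_force: [0.4, -0.1, -0.9]
gripper_width: 0.588
('turn -7.5', 'xyz cm', [-19.68, -7.21, 1.83])
[([342.77, 197.35], 156, array([0.6447621 , 0.10762952, 0.04      ])), ([321.07, 211.04], 28, array([0.55782603, 0.07331013, 0.04      ])), ([414.07, 221.75], 130, array([ 0.81259428, -0.04987876,  0.04      ]))]
```

View pics/g6.png

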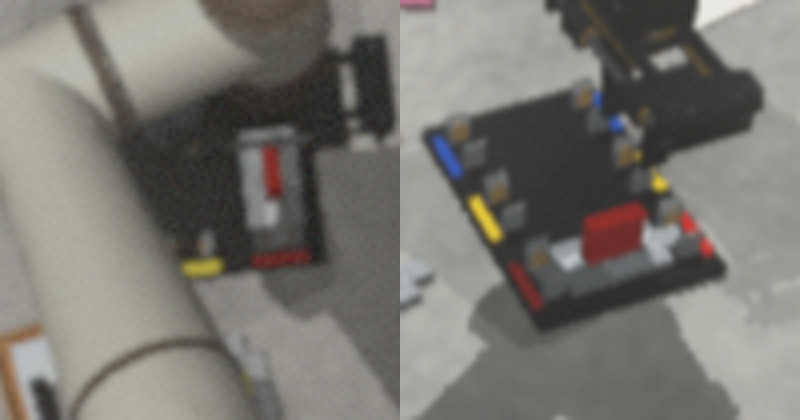

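Red lies flat and home in the red bay, with its ears between both post pairs. Next is yellow.

```bash
python3 -m handwheel '[[0,0,0,-7.5,0.7],[-4.9,-1.8,0,0,0.7],[-4.9,-1.8,0,0,0.7],[-4.9,-1.8,0,0,0.7],[-5,-1.8,0,0,0.7],[0,0,2,0,0.7],[0,0,0,0,0.7],[0,0,0,0,0.7]]'; python3 -c "
from h import *
print(rel(.436,.1275,.087,12.4))"; python3 chk.py yellow
```

```text
time_s: 33.12
tcp_pos: [0.4345, 0.1272, 0.1939]
ee_rot: [[0.977, 0.215, -0.001], [0.215, -0.977, -0.001], [-0.001, 0.001, -1.0]]
wrist_force: [-0.5, 0.2, -0.3]
gripper_width: 0.698
('turn 0.0', 'xyz cm', [0.15, 0.0, 10.69])
yellow side (array([0.456 , 0.1327]), np.float64(-70.4), [11, 14], 155)
```

```bash
python3 -m handwheel '[[0.15,0,4,0,0.7],[0,0,4,0,0.7],[0,0,2.5,0,0.7],[0,0,0.2,0,0.7],[0,0,0,0,0],[0,0,0,0,0],[0,0,0,0,0],[0,0,0,0,0],[0,0,0,0,0]]' && python3 -m handwheel '[[0,0,-1,0,0],[0,0,-3,0,0],[0,0,-5,0,0],[0,0,-5,0,0],[0,0,0,0,0]]';python3 -c "
from h import *
print(rel(.5925,-.1867,.22,5))"
```

```text
time_s: 34.35
tcp_pos: [0.4356, 0.1276, 0.0875]
ee_rot: [[0.977, 0.215, 0.0], [0.215, -0.977, 0.0], [0.0, -0.0, -1.0]]
wrist_force: [-0.1, -0.3, -0.1]
gripper_width: 0.215
time_s: 34.98
tcp_pos: [0.437, 0.1285, 0.2313]
ee_rot: [[0.976, 0.216, 0.008], [0.215, -0.976, 0.005], [0.009, -0.004, -1.0]]
wrist_force: [0.2, -0.3, -3.5]
gripper_width: 0.18
('turn 7.4', 'xyz cm', [12.74, 32.76, 1.13])
```

```bash
python3 -m handwheel '[[0,0,0,7.4,0],[2.12,5.46,0,0,0],[2.12,5.46,0,0,0],[2.12,5.46,0,0,0],[2.12,5.46,0,0,0],[2.13,5.46,0,0,0],[2.13,5.46,0,0,0],[0,0,4,0,0],[0,0,4,0,0],[0,0,3,0,0]]' && python3 -m handwheel '[[0,0,0,0,0],[0,0,0,0,0]]';python3 -c "
from h import *
print(rel(.5925,-.1867,.1075,5))"
```

```text
time_s: 36.22
tcp_pos: [0.5885, -0.1876, 0.1128]
ee_rot: [[0.996, 0.086, -0.007], [0.086, -0.996, 0.001], [-0.007, -0.002, -1.0]]
wrist_force: [-0.8, -0.2, -4.2]
gripper_width: 0.18
time_s: 36.48
tcp_pos: [0.5912, -0.1876, 0.1174]
ee_rot: [[0.996, 0.088, -0.001], [0.088, -0.996, -0.0], [-0.001, 0.0, -1.0]]
wrist_force: [-0.1, 0.1, -3.5]
gripper_width: 0.18
('turn 0.0', 'xyz cm', [0.14, -0.08, 0.99])
```

```bash
python3 -m handwheel '[[0.1,-0.1,0.5,0,0],[0,0,0.4,0,0],[0,0,0.1,0,0],[0,0,0.1,0,0],[0,0,0,0,0]]' && python3 -m handwheel '[[0.5,0,0,0,0],[0.5,0,0,0,0],[0.5,0,0,0,0],[0.5,0,0,0,0],[0.5,0,0,0,0],[0.5,0,0,0,0],[0.5,0,0,0,0],[0.4,0,0,0,0],[0,0,0,0,0],[0,0,0,0,0]]'
```

```text
time_s: 37.1
tcp_pos: [0.5926, -0.1863, 0.1089]
ee_rot: [[0.996, 0.088, 0.002], [0.088, -0.996, -0.001], [0.002, 0.001, -1.0]]
wrist_force: [-2.6, 3.5, 8.9]
gripper_width: 0.183
time_s: 38.35
tcp_pos: [0.6289, -0.1842, 0.1089]
ee_rot: [[0.996, 0.088, -0.004], [0.088, -0.996, -0.001], [-0.004, 0.001, -1.0]]
wrist_force: [-9.2, -1.4, 10.9]
gripper_width: 0.18
```

```bash
python3 -m handwheel '[[0.2,0,-0.1,0,0],[0,0,0,0,0],[0,0,0,0,0.4],[0,0,0,0,0.4],[0,0,0,0,0.4],[0,0,0,0,0.4],[0,0,0,0,0.4],[0,0,0,0,0.4],[0,0,0,0,0.4],[0,0,0,0,0.4]]'; python3 -c "
from h import *
S=cams.capture('side');cv2.imwrite('pics/g7.png',cv2.resize(S[200:305,340:440],(500,525),interpolation=2)[:,:,::-1])"
python3 -m handwheel '[[0,0,0,0,0],[0,0,0,0,0],[0,0,0,0,0],[0,0,0,0,0]]'
```

```text
time_s: 39.6
tcp_pos: [0.6329, -0.183, 0.1072]
ee_rot: [[0.996, 0.087, 0.0], [0.087, -0.996, -0.0], [0.0, 0.0, -1.0]]
wrist_force: [0.2, -0.1, -0.1]
gripper_width: 0.397
time_s: 40.15
tcp_pos: [0.6328, -0.1831, 0.1073]
ee_rot: [[0.996, 0.087, -0.0], [0.087, -0.996, -0.0], [-0.0, 0.0, -1.0]]
wrist_force: [0.3, -0.8, 0.2]
gripper_width: 0.178
```

View pics/g7.png

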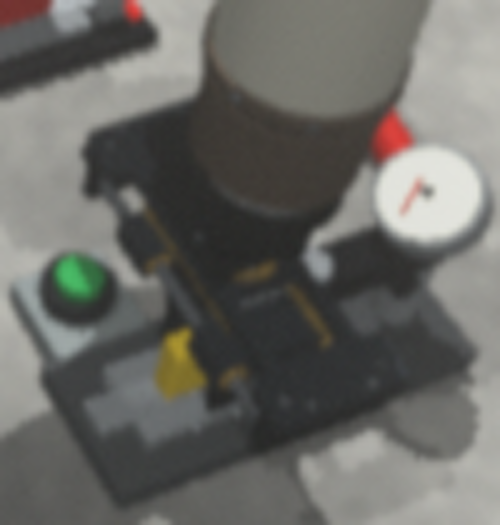

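Yellow lies flat on the anvil, pushed in under the plunger, and is gripped again. On to the yellow bay.

```bash
python3 -m handwheel '[[-0.6,0,0,0,0],[-1,0,0,0,0],[-1,0,0,0,0],[-1,0,0,0,0],[-1,0,-1,0,0],[0,0,-3,0,0],[0,0,-4,0,0],[0,0,-4,0,0],[0,0,0,0,0]]';python3 -c "
from h import *
print(rel(.636,.1795,.22,4.9),sense()['wrist_force'])"
```

```text
time_s: 41.28
tcp_pos: [0.5877, -0.1873, 0.2312]
ee_rot: [[0.996, 0.088, 0.007], [0.088, -0.996, -0.001], [0.007, 0.002, -1.0]]
wrist_force: [0.4, -0.8, -4.3]
gripper_width: 0.184
('turn 0.1', 'xyz cm', [7.94, -36.14, 1.12]) [ 0.36029989 -0.79962556 -4.27131995]
```

```bash
python3 -m handwheel '[[1.13,-5.16,0,0.1,0],[1.13,-5.16,0,0,0],[1.13,-5.16,0,0,0],[1.13,-5.16,0,0,0],[1.14,-5.16,0,0,0],[1.14,-5.17,0,0,0],[1.14,-5.17,0,0,0],[0,0,4,0,0],[0,0,4,0,0],[0,0,0,0,0]]' && python3 -m handwheel '[[0,0,0,0,0],[0,0,0.5,0,0],[0,0,0,0,0]]';python3 -c "
from h import *
print(rel(.636,.1795,.118,4.9))"
```

```text
time_s: 42.52
tcp_pos: [0.6312, 0.1782, 0.1414]
ee_rot: [[0.996, 0.085, -0.013], [0.085, -0.996, -0.006], [-0.013, 0.004, -1.0]]
wrist_force: [-0.3, -0.3, -3.7]
gripper_width: 0.184
time_s: 42.9
tcp_pos: [0.6352, 0.1798, 0.1431]
ee_rot: [[0.996, 0.085, 0.001], [0.085, -0.996, 0.001], [0.001, -0.001, -1.0]]
wrist_force: [-0.1, 0.5, -2.5]
gripper_width: 0.179
('turn -0.0', 'xyz cm', [0.08, 0.04, 2.51])
```

```bash
python3 -m handwheel '[[0.1,0,1.5,0,0],[0,0,0.6,0,0],[0,0,0.4,0,0],[0,0,0.2,0,0],[0,0,0,0,0]]' && python3 -m handwheel '[[0,0,0.3,0,0],[0,0,0.3,0,0],[0,0,0.3,0,0],[0,0,0,0,0],[0,0,0,0,0]]'
```

```text
time_s: 43.52
tcp_pos: [0.6361, 0.18, 0.1152]
ee_rot: [[0.996, 0.086, -0.0], [0.086, -0.996, -0.0], [-0.0, 0.0, -1.0]]
wrist_force: [-0.2, -0.0, -4.2]
gripper_width: 0.182
time_s: 44.15
tcp_pos: [0.6367, 0.1803, 0.1066]
ee_rot: [[0.996, 0.086, 0.002], [0.086, -0.996, 0.001], [0.002, -0.001, -1.0]]
wrist_force: [1.2, 1.8, -1.8]
gripper_width: 0.18
```

```bash
python3 -m handwheel '[[0,0,0.3,0,0],[0,0,0.3,0,0],[0,0,0.3,0,0],[0,0,0,0,0]]' && python3 -m handwheel '[[0,0,0.2,0,0],[0,0,0.2,0,0],[0,0,0,0,0]]'
```

```text
time_s: 44.65
tcp_pos: [0.6362, 0.1802, 0.0993]
ee_rot: [[0.996, 0.086, 0.001], [0.086, -0.996, -0.0], [0.001, 0.0, -1.0]]
wrist_force: [-3.2, 1.5, 8.7]
gripper_width: 0.175
time_s: 45.02
tcp_pos: [0.6361, 0.1803, 0.0992]
ee_rot: [[0.996, 0.088, 0.002], [0.088, -0.996, -0.001], [0.002, 0.001, -1.0]]
wrist_force: [-9.6, 1.4, 25.7]
gripper_width: 0.184
```

Hard floor at 0.0992, with the grip about 1 mm higher this time, so yellow is seated. Releasing, then a look at blue.

```bash
python3 -m handwheel '[[0,0,-0.2,0,0],[0,0,0,0,0.5],[0,0,0,0,0.5],[0,0,0,0,0.5],[0,0,-3,0,0.5],[0,0,-5,0,0.5],[0,0,-4,0,0.6],[0,0,0,0,0.6]]'; python3 chk.py blue; python3 -c "
from h import *
print(rel(.4306,-.0768,.22,-5))
S=cams.capture('side');cv2.imwrite('pics/g8.png',cv2.resize(S[140:300,240:400],(560,560),interpolation=2)[:,:,::-1])"
```

```text
time_s: 46.02
tcp_pos: [0.6377, 0.1805, 0.2192]
ee_rot: [[0.996, 0.086, 0.007], [0.086, -0.996, 0.003], [0.007, -0.002, -1.0]]
wrist_force: [0.1, -0.1, -1.0]
gripper_width: 0.585
blue top (array([ 0.4165, -0.048 ]), np.float64(-2.5), [15, 26], 137)
blue side (array([ 0.4164, -0.0469]), np.float64(-3.6), [16, 29], 150)
 tri [array([ 0.4163, -0.0479,  0.0553]), np.float64(0.0003)]
('turn 9.9', 'xyz cm', [-18.19, 27.35, -0.53])
```

View pics/g8.png

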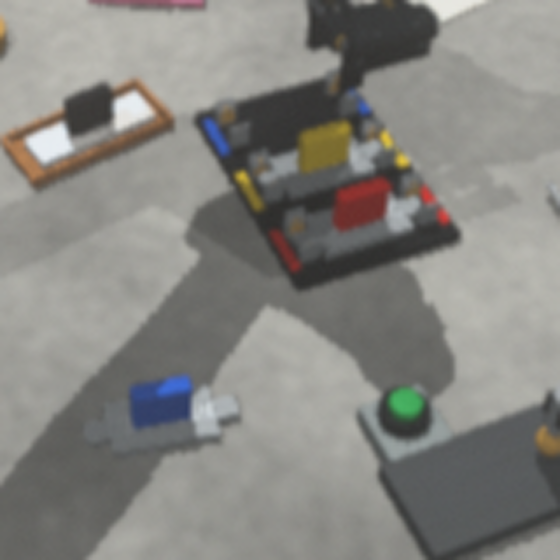

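Yellow and red are seated and the master is in its tray. Blue was knocked aside and is half shadowed, at (160,400) in the crop. I'll move the arm's shadow off it and measure again.

```bash
python3 -m handwheel '[[-3,-5,0,0,0.7],[-3,-5,0,0,0.7],[-3,-5,0,0,0.7],[0,0,0,0,0.7]]'; python3 chk.py blue; python3 -c "
from h import *
T=cams.capture('top');print([b for b in blobs(T,'blue',30)])
print(rel(.428,-.047,.22,-4))"
```

```text
time_s: 46.68
tcp_pos: [0.5309, 0.3243, 0.2134]
ee_rot: [[0.996, 0.091, -0.003], [0.091, -0.996, -0.002], [-0.003, 0.002, -1.0]]
wrist_force: [0.1, -0.3, -0.4]
gripper_width: 0.7
blue top (array([ 0.4069, -0.0476]), np.float64(-2.5), [12, 44], 158)
blue side (array([ 0.4061, -0.0466]), np.float64(-4.8), [15, 49], 154)
 tri [array([ 0.4063, -0.0474,  0.0551]), np.float64(0.0009)]
[([326.53, 216.88], 49, [325, 211, 4, 13]), ([106.33, 388.02], 3135, [66, 356, 81, 64])]
('turn 8.9', 'xyz cm', [-7.94, 37.46, -0.61])
```

```bash
python3 -m handwheel '[[0,0,0,9,0.7],[-1.4,5.42,0,0,0.7],[-1.4,5.42,0,0,0.7],[-1.4,5.42,0,0,0.7],[-1.41,5.42,0,0,0.7],[-1.41,5.42,0,0,0.7],[-1.41,5.42,0,0,0.7],[-1.41,5.42,0,0,0.7],[0,0,3,0,0.7],[0,0,0,0,0.7]]' && python3 -m handwheel '[[0,0,0,0,0.7],[0,0,0,0,0.7]]'; python3 -c "
from h import *
print(rel(.4063,-.0474,.087,-4.2))
T=cams.capture('top');S=cams.capture('side')
for n,i in(('top',T),('side',S)):
  for ce,a,b in blobs(i,'blue',8): print(n,ce,a,plane(n,ce,.05).round(4))"
```

```text
time_s: 48.08
tcp_pos: [0.4067, -0.0517, 0.1838]
ee_rot: [[0.997, -0.075, -0.005], [-0.075, -0.997, -0.001], [-0.005, 0.002, -1.0]]
wrist_force: [-0.1, 0.0, 0.9]
gripper_width: 0.699
time_s: 48.32
tcp_pos: [0.4092, -0.0493, 0.186]
ee_rot: [[0.998, -0.07, 0.002], [-0.07, -0.998, 0.0], [0.002, -0.0, -1.0]]
wrist_force: [0.5, -0.1, -0.9]
gripper_width: 0.7
('turn 0.2', 'xyz cm', [-0.3, -0.17, 9.9])
top [235.73, 138.73] 11 [0.6933 0.2623 0.05  ]
top [240.31, 179.38] 42 [0.5462 0.2485 0.05  ]
top [106.57, 387.9] 3152 [-0.1428  0.7064  0.05  ]
side [109.01, 129.85] 349 [-0.0782  0.6893  0.05  ]
side [285.44, 254.46] 151 [ 0.4031 -0.0566  0.05  ]
```

```bash
python3 -m handwheel '[[-0.3,-0.17,4,0.2,0.7],[0,0,4,0,0.7],[0,0,1.7,0,0.7],[0,0,0.2,0,0.7],[0,0,0,0,0],[0,0,0,0,0],[0,0,0,0,0],[0,0,0,0,0],[0,0,0,0,0]]' && python3 -m handwheel '[[0,0,-1,0,0],[0,0,-3,0,0],[0,0,-5,0,0],[0,0,-5,0,0],[0,0,0,0,0]]';python3 -c "
from h import *
print(rel(.5925,-.1867,.22,5))"
```

```text
time_s: 49.55
tcp_pos: [0.4055, -0.0478, 0.0864]
ee_rot: [[0.997, -0.075, 0.0], [-0.075, -0.997, 0.0], [0.0, -0.0, -1.0]]
wrist_force: [0.1, -0.4, -0.7]
gripper_width: 0.215
time_s: 50.18
tcp_pos: [0.4071, -0.0475, 0.2299]
ee_rot: [[0.997, -0.074, 0.009], [-0.074, -0.997, 0.002], [0.009, -0.003, -1.0]]
wrist_force: [0.2, -0.2, -4.4]
gripper_width: 0.179
('turn -9.3', 'xyz cm', [17.26, 15.49, 0.99])
```

```bash
python3 -m handwheel '[[0,0,0,-9.3,0],[4.3,3.87,0,0,0],[4.3,3.87,0,0,0],[4.33,3.87,0,0,0],[4.33,3.88,0,0,0],[0,0,4,0,0],[0,0,4,0,0],[0,0,3,0,0],[0,0,0,0,0],[0,0,0,0,0]]';python3 -c "
from h import *
print(rel(.5925,-.1867,.1065,5))"
```

```text
time_s: 51.42
tcp_pos: [0.5908, -0.187, 0.1161]
ee_rot: [[0.996, 0.087, -0.001], [0.087, -0.996, 0.0], [-0.001, -0.0, -1.0]]
wrist_force: [-0.1, -0.4, -3.9]
gripper_width: 0.181
('turn 0.0', 'xyz cm', [0.18, -0.01, 0.96])
```

```bash
python3 -m handwheel '[[0.1,0,0.5,0,0],[0,0,0.4,0,0],[0,0,0.1,0,0],[0,0,0.1,0,0],[0,0,0,0,0]]' && python3 -m handwheel '[[0.5,0,0,0,0],[0.5,0,0,0,0],[0.5,0,0,0,0],[0.5,0,0,0,0],[0.5,0,0,0,0],[0.5,0,0,0,0],[0.5,0,0,0,0],[0.4,0,0,0,0],[0,0,0,0,0],[0,0,0,0,0]]'
```

```text
time_s: 52.05
tcp_pos: [0.5926, -0.1868, 0.108]
ee_rot: [[0.996, 0.088, 0.002], [0.088, -0.996, -0.001], [0.002, 0.001, -1.0]]
wrist_force: [-2.6, 2.4, 8.7]
gripper_width: 0.18
time_s: 53.3
tcp_pos: [0.6287, -0.1846, 0.108]
ee_rot: [[0.996, 0.088, -0.005], [0.088, -0.996, -0.001], [-0.005, 0.001, -1.0]]
wrist_force: [-9.1, -0.2, 11.3]
gripper_width: 0.182
```

```bash
python3 -m handwheel '[[0.2,0,-0.1,0,0],[0,0,0,0,0],[0,0,0,0,0.4],[0,0,0,0,0.4],[0,0,0,0,0.4],[0,0,0,0,0.4],[0,0,0,0,0.4],[0,0,0,0,0.4],[0,0,0,0,0.4],[0,0,0,0,0.4]]' && python3 -m handwheel '[[0,0,0,0,0],[0,0,0,0,0],[0,0,0,0,0],[0,0,0,0,0]]' && python3 -m handwheel '[[-0.6,0,0,0,0],[-1,0,0,0,0],[-1,0,0,0,0],[-1,0,0,0,0],[-1,0,-1,0,0],[0,0,-3,0,0],[0,0,-4,0,0],[0,0,-4,0,0],[0,0,0,0,0]]';python3 -c "
from h import *
print(rel(.629,.2595,.22,4.9))"
```

```text
time_s: 54.55
tcp_pos: [0.6328, -0.1833, 0.1062]
ee_rot: [[0.996, 0.087, -0.0], [0.087, -0.996, 0.0], [-0.0, -0.0, -1.0]]
wrist_force: [-0.0, 0.8, 0.4]
gripper_width: 0.399
time_s: 55.05
tcp_pos: [0.6328, -0.1835, 0.1063]
ee_rot: [[0.996, 0.087, -0.0], [0.087, -0.996, -0.0], [-0.0, 0.0, -1.0]]
wrist_force: [-0.6, -1.1, -0.2]
gripper_width: 0.186
time_s: 56.18
tcp_pos: [0.5875, -0.1877, 0.2299]
ee_rot: [[0.996, 0.088, 0.007], [0.088, -0.996, -0.001], [0.006, 0.001, -1.0]]
wrist_force: [0.9, 0.9, -4.2]
gripper_width: 0.181
('turn 0.1', 'xyz cm', [7.95, -44.2, 0.99])
```

```bash
python3 -m handwheel '[[0.99,-5.53,0,0.1,0],[0.99,-5.53,0,0,0],[0.99,-5.53,0,0,0],[0.99,-5.53,0,0,0],[0.99,-5.53,0,0,0],[1,-5.53,0,0,0],[1,-5.53,0,0,0],[1,-5.53,0,0,0],[0,0,4,0,0],[0,0,4,0,0]]' && python3 -m handwheel '[[0,0,0,0,0],[0,0,0,0,0],[0,0,0.3,0,0],[0,0,0,0,0]]';python3 -c "
from h import *
print(rel(.629,.260,.115,4.9))"
```

```text
time_s: 57.42
tcp_pos: [0.626, 0.2603, 0.1426]
ee_rot: [[0.996, 0.086, -0.005], [0.086, -0.996, -0.002], [-0.005, 0.002, -1.0]]
wrist_force: [0.4, 0.7, -4.2]
gripper_width: 0.182
time_s: 57.92
tcp_pos: [0.6285, 0.2602, 0.1445]
ee_rot: [[0.996, 0.085, 0.002], [0.085, -0.996, 0.001], [0.002, -0.001, -1.0]]
wrist_force: [-0.1, -0.4, -3.8]
gripper_width: 0.181
('turn -0.0', 'xyz cm', [0.05, 0.03, 2.95])
```

```bash
python3 -m handwheel '[[0,0,1.6,0,0],[0,0,0.6,0,0],[0,0,0.5,0,0],[0,0,0.2,0,0],[0,0,0,0,0]]' && python3 -m handwheel '[[0,0,0.3,0,0],[0,0,0.3,0,0],[0,0,0.3,0,0],[0,0,0,0,0],[0,0,0,0,0]]'
```

```text
time_s: 58.55
tcp_pos: [0.6282, 0.2603, 0.1141]
ee_rot: [[0.996, 0.086, -0.0], [0.086, -0.996, -0.0], [-0.0, 0.0, -1.0]]
wrist_force: [0.1, -0.3, -4.8]
gripper_width: 0.184
time_s: 59.18
tcp_pos: [0.6287, 0.2603, 0.1056]
ee_rot: [[0.996, 0.086, 0.001], [0.086, -0.996, 0.001], [0.002, -0.001, -1.0]]
wrist_force: [0.6, -0.7, -1.3]
gripper_width: 0.178
```

```bash
python3 -m handwheel '[[0,0,0.3,0,0],[0,0,0.3,0,0],[0,0,0.3,0,0],[0,0,0,0,0]]' && python3 -m handwheel '[[0,0,0.2,0,0],[0,0,0.2,0,0],[0,0,0,0,0]]'
```

```text
time_s: 59.68
tcp_pos: [0.6282, 0.2604, 0.0983]
ee_rot: [[0.996, 0.086, 0.001], [0.086, -0.996, -0.0], [0.001, 0.0, -1.0]]
wrist_force: [-2.3, -0.4, 7.1]
gripper_width: 0.185
time_s: 60.05
tcp_pos: [0.6282, 0.2604, 0.0982]
ee_rot: [[0.996, 0.087, 0.002], [0.087, -0.996, -0.001], [0.002, 0.001, -1.0]]
wrist_force: [-8.6, -1.8, 23.7]
gripper_width: 0.18
```

Blue is down on the floor at 0.0982. Releasing it, moving clear, and checking everything.

```bash
python3 -m handwheel '[[0,0,-0.2,0,0],[0,0,0,0,0.5],[0,0,0,0,0.5],[0,0,0,0,0.5],[0,0,-3,0,0.5],[0,0,-5,0,0.5],[0,0,-5,0,0.6],[-1.5,-5.5,0,0,0.6],[-1.5,-5.5,0,0,0.6],[-1.5,-5.5,0,0,0.6]]' && python3 -m handwheel '[[-2,-5.5,0,0,0.6],[-2,-5.5,0,0,0.6],[-2,-5.5,0,0,0.6],[0,0,0,0,0.6]]'; python3 - <<'E'
from m import *
T=cams.capture('top');S=cams.capture('side')
bay={'red':(.6415,.0998),'yellow':(.6355,.1803),'blue':(.6282,.2604)}
for c in bay:
    r={}
    for n,im in(("top",T),("side",S)):
        u=proj(n,[*bay[c],.066])
        for ce,a,b in blobs(im,c,25):
            if np.hypot(*(np.array(ce)-u))<10:
                f=topface(im,n,c,b,z=.066)[1]; r[n]=f[0]; print(c,n,f[1:4])
    if len(r)==2: print(' tri',[np.round(v,4) for v in tri(r['top'],r['side'])])
o=np.zeros((560,800,3),np.uint8);o[:420,:400]=cv2.resize(T[100:260,210:362],(400,420),interpolation=2);o[:,400:]=cv2.resize(S[140:364,240:400],(400,560),interpolation=2);cv2.imwrite('pics/g9.png',o[:,:,::-1])
crop(S,200,120,250,190,3.1,"g10.png")
E
```

```text
time_s: 61.3
tcp_pos: [0.5686, 0.422, 0.2239]
ee_rot: [[0.996, 0.085, -0.0], [0.085, -0.996, -0.0], [-0.0, 0.0, -1.0]]
wrist_force: [0.3, 1.1, -0.1]
gripper_width: 0.598
time_s: 61.8
tcp_pos: [0.4924, 0.5838, 0.2222]
ee_rot: [[0.996, 0.091, -0.001], [0.091, -0.996, -0.001], [-0.001, 0.001, -1.0]]
wrist_force: [0.3, -0.5, -0.2]
gripper_width: 0.601
red top (array([0.6403, 0.0984]), np.float64(4.8), [13, 45])
red side (array([0.6408, 0.1001]), np.float64(5.0), [17, 49])
 tri [array([0.6397, 0.0984, 0.0679]), np.float64(0.0001)]
yellow top (array([0.6335, 0.1781]), np.float64(5.1), [13, 46])
yellow side (array([0.6352, 0.1799]), np.float64(5.1), [18, 49])
 tri [array([0.6335, 0.1778, 0.0681]), np.float64(0.0012)]
blue top (array([0.6256, 0.2583]), np.float64(3.9), [12, 45])
blue side (array([0.6268, 0.2597]), np.float64(5.3), [15, 49])
 tri [array([0.6255, 0.258 , 0.0676]), np.float64(0.0009)]
```

View pics/g10.png

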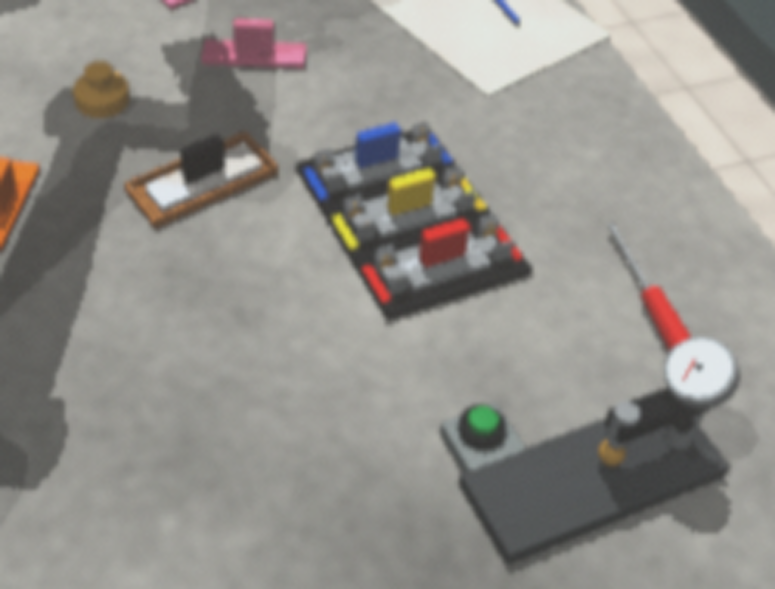

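The comparator is empty, all three plates are level in their bays, and the master is in its tray. The floor contacts match the anvil contact heights minus 8 mm for each plate: red 0.1063 to 0.0982, yellow 0.1073 to 0.0992, blue 0.1063 to 0.0982. Handing in.

```bash
python3 -c "
from station import job
print(job.finish_job())"
```

```text
the job is handed in; nothing more can be done
None
```

I zeroed the comparator with the master under the plunger and put the master back in its cradle. Red, yellow and blue were then checked in that order, and each was pressed into its own bay. The job was handed in at about 62 s of the 210 s allowed; no verdict was reported.

**Last checks:**
- **Seating:** each plate reached hard floor 8.1 mm below its resting height on the anvil, against 8 mm expected. The pushes went up to 23–26 N.
- **Position:** the side camera puts the three ribs within about 2 mm of the bay positions in x and y, at about 5° yaw, which matches the carrier.
- **Final picture:** the comparator is empty, the master lies in its tray, and the brass weight looks untouched. The pressure gauge was outside that picture, but nothing went near it.

**Disagreements and limits:**
- **Rib heights:** combining both cameras gave rib tops of 67.6–68.1 mm, against 66 mm expected. Both cameras also read up to 2 mm high on the loose plates, and contact confirms the seating, so I put this down to calibration.
- **Camera y values:** the top and side views differed by 1–2 mm in y at the bays, also within calibration.
- **Plunger and key:** there was no direct reading of plunger lift, so the plates under the plunger are inferred from position and sliding force. The key press is inferred from the 34 N stop.
- **Blue knocked aside:** blue moved about 4 cm during the run, so I measured it again before grasping.

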